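# Fit the tube wheel and its cap on the sample mixer

## Task

Get the blood-tube mixer ready: set the tube wheel, the broad grey disc with the ring of tube pockets and the hollow hub, flange down over the mixer's upright centring pin until it lies flat on the turntable, then set the small round-flanged grey cap that lies in front of the mixer, flange down, over the same pin so that it rests flat on top of the wheel's hub. Lower both into place, do not drop them, and leave them there.

Things in the scene. Friction and masses are not known exactly. Their poses are not given: they have to be found in the camera images.
- wheel: Loose grey plastic wheel, 0.3 kg: round flange 120 mm across, 10 mm thick, twelve dark pocket marks on it; hollow hub 50 mm across from 10 to 44 mm above the underside (grip here); bore 32 mm right through. Starts flat on the table, hub up, left or right. Origin: centre of the underside; z up. The plain 90 mm disc without pockets on the other side is not wanted.
- cap: Loose grey plastic cap, 0.15 kg: round flange 64 mm across, 8 mm thick; round knob 44 mm across from 8 to 40 mm above the underside (grip here); blind bore 30 mm wide, 34 mm deep in the underside. Starts flat on the table, knob up, before the mixer. Origin: centre of the underside; z up. The similar part with a square flange is not wanted.
- seat (a point): Centre of the mixer's turntable face, 52 mm above the table, where the wheel's underside comes to lie; z up. Mixer fixed: grey housing 160 mm square, 45 mm high; aluminium turntable 110 mm across on top, does not turn. From this point a steel centring pin stands 62 mm up: 26 mm across for the lower 28 mm, then tapering to 12 mm at the tip.
- hub_top (a point): Centre of the top of the wheel's hub, 44 mm above the wheel's origin; moves with the wheel. The cap's underside comes to lie here; with the wheel seated, the pin's tip stands 18 mm above it. z up.
Things that resemble listed ones, but are neither listed nor needed, are in the scene too. What is shaped like the cap but blue or pink is not meant.

How it is judged:
On the way:
1. the tube wheel lies flat on the turntable, over the pin (horizontal distance between wheel and seat below 0.012 m and z of wheel in the frame of seat between -0.005 and 0.006 m and angle between wheel's own z axis and vertical below 0.1 rad), for 0.2 s.
At the end, for the whole second after the job is handed in: The wheel lies flange down on the turntable over the pin (centre within 12 mm, underside within 6 mm of the face, level within about 6 degrees), and the cap lies flange down on the wheel's hub over the pin, within the same tolerances of the hub's top; both at rest (all of step 1 and horizontal distance between cap and hub_top below 0.012 m and z of cap in the frame of hub_top between -0.005 and 0.006 m and angle between cap's own z axis and vertical below 0.1 rad and linear speed of each of wheel, cap below 0.02 m/s); the robot touches nothing.
It fails at once if the wheel or the cap is dropped onto the mixer: released within 40 mm of the pin's axis, it falls faster than 0.9 m/s (about 40 mm of free fall) ((linear speed of wheel above 0.9 m/s and horizontal distance between wheel and seat below 0.04 m and contact force between the fingers and wheel below 0.05 N) or (linear speed of cap above 0.9 m/s and horizontal distance between cap and seat below 0.04 m and contact force between the fingers and cap below 0.05 N)).
It also fails if it takes over 54 s, if anything falls off the work surface, if the arm or the gripper's body presses on something with over 40 N, if the wrist force passes 120 N, or if a joint passes its speed limit or range.

## Robot

A 6-joint arm with a two-finger parallel gripper is mounted at the origin on the work surface. World frame = base frame: x ahead of the robot, y to its left, z up, the work surface at z = 0. Lengths are in m, angles in rad, forces in N, time in s.
With the tool pointing down it reaches from about 0.3 to 0.775 m from the base axis. Payload 14.6 kg.
Tool frame: the origin (TCP) lies midway between the tips of the shut fingers; the grasp point (between the pads) lies 19 mm behind it; z points along the fingers, y is the direction in which the jaws open and shut (so a half turn about z gives the same grasp; the last joint's range is limited). The gripper opens to 85 mm and grips with 20 to 120 N. Pads are 22 mm wide; open, the fingers measure 114 mm over their backs; the gripper's body (76 mm by 85 mm) begins 54 mm behind the grasp point. The pads swing forward as they close: fully open they stand 13 mm farther back than shut.
Start: joints at [-1.295, 0.3, 1.521, -0, 1.321, -0.067], TCP at [0.185, -0.518, 0.231] pointing down, gripper open.
Joint ranges: [-3.03, 3.03], [-0.79, 2.21], [0.23, 2.52], [-1.04, 4.18], [0, 3.07], [-2.55, 2.55]. Speed limits (rad/s): [2.22, 2.22, 2.57, 3.14, 3.14, 3.14].

## Interface

Orientations are given as a unit quaternion [x, y, z, w].
In Python, from station import status, cams, manip gives the robot as it stands.
- The arm moves only by the shell command python3 -m crank 'ROWS' [FORCE]. ROWS is JSON, a list of rows, each an object of numbers: "gripper": the opening, from -1 (shut) to 1 (fully open), so that 0 is half open; "x", "y", "z": the shift along the tool's x, y, z in mm; "wx", "wy", "wz": the turn, a rotation vector about the tool's x, y, z in degrees. A call has exactly 10 rows; each row shifts and turns the commanded pose from where the row before left it, along the tool's axes as they then stand; what a row does not reach is not made up. A row lasts 1/10 s, in which the tool goes at most 50 mm and 8.59 degrees, less where a joint would pass 70% of its speed; a pose out of reach is approached as far as the arm can. A call is refused whole if a number of a shift passes 50 or a number of a turn 8.59, either way. A call with a gripper value outside its range is refused whole. The fingers move at their own pace and stop on an object; FORCE is the grip in N (left out, the last holds). Time passes only in rows, so rows that do not move let the fingers close, or fill a call up. It gives the time, the measured TCP pose, the force and the opening at its end, in the units of the state.
- status.get_state(): the state, without advancing time (a new reading comes with each control period).
- cams.snapshot(name): name is "scene" or "side" or "wrist"; returns a dict with "pixels" (480x640x3 uint8, red, green, blue), "fovy" (degrees; the focal length in pixels is half the picture's height over the tangent of half this angle, whatever the lens; pixels are square), "cx", "cy" (the principal point, pixels), "eye" and "rotation" of the camera in the world. Camera axes: x right, y down, z forward; pixel columns grow to the right and rows downward; lengths in m; the calibration is good to about 2 mm. The wrist camera is an equidistant fisheye: a pixel r from the principal point sees the ray r / f radians off the axis. A picture is of the moment at which its call begins. There is no depth.
- manip.sign_off(): hands the job in, once; it reports no verdict.
The state is a dict: "t": time; "joint_pos": joint angles; "joint_velocities": joint speeds; "tau": joint torques, N m; "position": TCP position; "orientation": TCP orientation; "contact_force": force on the tool from outside, world axes, zero at the start; "wrist_torque": the same for the moment, N m; "opening": finger opening in m.
Only numpy, scipy, OpenCV 4.12 (cv2) and the standard library are available. Lean on these libraries where they do the work, as an engineer would, in place of code of your own. Each camera call takes 0.05 s, during which the arm holds its last target.

## Working session

There is one attempt and no reset: what is moved stays moved. The work goes in short steps, Python scripts to look and compute and a shell command to move; the robot and the scene stay as the last step left them, time stands still between calls to the robot, and variables do not carry over. Pictures are saved under pics/ and viewed, and the job is handed in when it is done.

```bash
ls; mkdir -p pics; cat > h.py <<'E'
import numpy as np, cv2
from station import status, cams, manip
def snap(n,f):
    s=cams.snapshot(n); cv2.imwrite('pics/'+f+'.png',cv2.cvtColor(s['pixels'],cv2.COLOR_RGB2BGR)); np.save('pics/'+f+'.npy',s,allow_pickle=True); return s
def load(f): return np.load('pics/'+f+'.npy',allow_pickle=True).item()
def ray(s,u,v,fish=False):
    f=240/np.tan(np.radians(s['fovy'])/2); d=np.array([u-s['cx'],v-s['cy']])/f
    if fish:
        r=np.hypot(*d); d=d/r*np.sin(r) if r>0 else d; v3=np.array([d[0],d[1],np.cos(r)])
    else: v3=np.array([d[0],d[1],1.])
    return np.array(s['eye']),np.array(s['rotation'])@v3
def onz(s,u,v,z,fish=False):
    e,d=ray(s,u,v,fish); return e+d*(z-e[2])/d[2]
E
python3 - <<'E'
from h import *
for n in ['scene','side','wrist']:
    s=snap(n,n+'0'); print(n,s['fovy'],s['cx'],s['cy'],np.round(s['eye'],3),np.round(s['rotation'],3).tolist())
print(status.get_state())
E
```

```text
pics
scene 44.825458305277195 316.2102585657653 244.59528032933602 [1.003 0.12  0.805] [0.564, 0.767, -0.245, -0.183]
side 42.115627719115516 314.88290000305295 238.5703697012281 [ 0.321 -0.575  0.76 ] [0.924, -0.159, 0.052, -0.344]
wrist 65.70646984690485 320.57506794256534 240.8078396139436 [ 0.253 -0.494  0.375] [0.809, -0.57, -0.082, 0.115]
{'t': 0.15, 'joint_pos': array([-1.29464153e+00,  3.00301563e-01,  1.52142790e+00, -4.59449299e-05,
        1.32068619e+00, -6.65709703e-02]), 'joint_velocities': array([-1.82981594e-04, -1.94263602e-03, -9.40552209e-04,  1.22007324e-03,
       -5.75331647e-05, -2.13473658e-03]), 'tau': array([ 6.01091324e-04, -5.43669641e+01, -3.61889076e+01, -8.21288450e-05,
        3.19719315e-03,  6.31275793e-05]), 'position': array([ 0.18478561, -0.51784683,  0.23087912]), 'orientation': array([ 9.85352221e-01,  1.70531025e-01, -6.51759638e-05, -4.06912056e-04]), 'contact_force': array([ 0.59068777, -0.73648272,  0.32791977]), 'wrist_torque': array([ 0.05236439, -0.03860566,  0.0348184 ]), 'opening': 0.08583267704038934}
```

```bash
sed -i "s/np.array(s\['rotation'\])@v3/R.from_quat(s['rotation']).apply(v3)/; 1a from scipy.spatial.transform import Rotation as R" h.py; python3 - <<'E'
from h import *
for n in ['scene0','side0','wrist0']:
    s=load(n); print(n,R.from_quat(s['rotation']).as_matrix()[:,2].round(2), onz(s,320,240,0,n[0]=='w').round(3))
E
```

```text
scene0 [-0.56 -0.17 -0.81] [ 0.44  -0.044  0.   ]
side0 [ 0.21  0.62 -0.76] [0.533 0.041 0.   ]
wrist0 [-0.26 -0.09 -0.96] [ 0.15  -0.529  0.   ]
```

View pics/scene0.png

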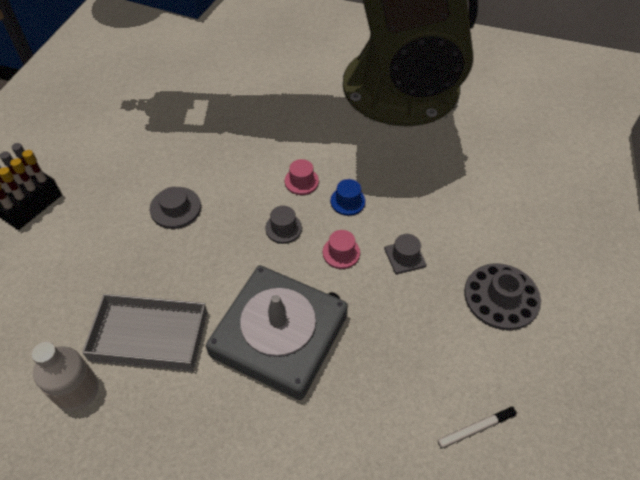

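View pics/side0.png

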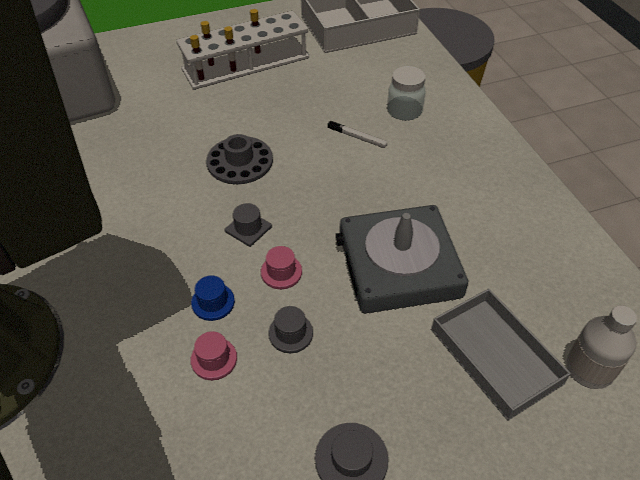

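View pics/wrist0.png

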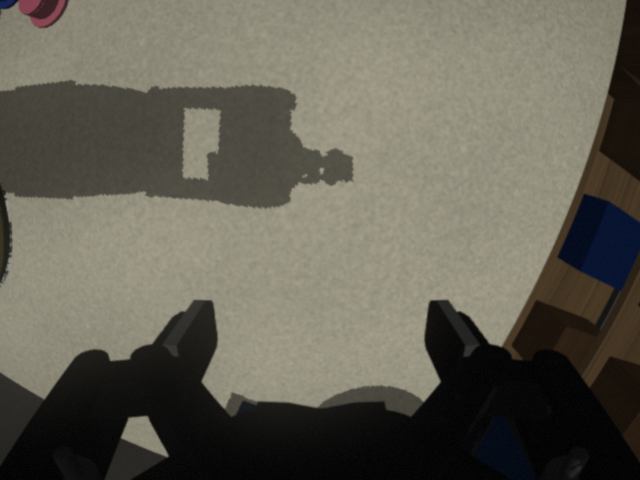

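```bash
cat > seg.py <<'E'
from h import *
def blob(s,seed,box,th):
    g=cv2.GaussianBlur(cv2.cvtColor(s['pixels'],cv2.COLOR_RGB2GRAY),(3,3),0)
    m=np.zeros_like(g); x0,y0,x1,y1=box
    sub=g[y0:y1,x0:x1]; 
    m[y0:y1,x0:x1]=((sub<th) if th>0 else (sub>-th))*255
    cs,_=cv2.findContours(m,cv2.RETR_EXTERNAL,cv2.CHAIN_APPROX_NONE)
    return max(cs,key=cv2.contourArea)[:,0,:]
def circ(P):
    A=np.c_[2*P,np.ones(len(P))]; 
    for _ in range(6):
        c,*_r=np.linalg.lstsq(A,(P**2).sum(1),rcond=None); r=np.sqrt(c[2]+c[0]**2+c[1]**2)
        e=abs(np.hypot(*(P-c[:2]).T)-r); k=e<=max(np.quantile(e,.85),.001); P=P[k];A=A[k]
    return c[:2],r,e.mean()
E
python3 - <<'E'
from seg import *
for n in ['scene0','side0']:
    s=load(n); 
    g=cv2.cvtColor(s['pixels'],cv2.COLOR_RGB2GRAY)
    if n=='scene0': L=[('wheel',(455,255,550,335),.010),('cap',(258,200,308,246),.006),('sq',(380,228,432,278),.006)]
    else: L=[('wheel',(200,125,280,188),.010),('cap',(262,300,320,356),.006),('sq',(220,198,278,246),.006)]
    for nm,b,z in L:
        sub=g[b[1]:b[3],b[0]:b[2]]
        th,_=cv2.threshold(sub,0,255,cv2.THRESH_OTSU)
        c=blob(s,None,b,th+ (0))
        P=np.array([onz(s,u,v,z)[:2] for u,v in c])
        print(n,nm,th,cv2.boundingRect(c),*circ(P))
    im=s['pixels']; x0,y0,x1,y1=(190,250,360,400) if n=='scene0' else (330,190,480,320)
    cv2.imwrite('pics/mix_'+n+'.png',cv2.resize(cv2.cvtColor(im[y0:y1,x0:x1],cv2.COLOR_RGB2BGR),None,fx=4,fy=4))
E
```

```text
scene0 wheel 97.0 (464, 264, 77, 67) [0.4640457  0.26523112] 0.06006840282128876 0.00047645516149810274
scene0 cap 101.0 (266, 206, 36, 38) [ 0.43182985 -0.11116399] 0.0380030078214936 0.0009917124117984463
scene0 sq 102.0 (384, 234, 42, 41) [0.4245908  0.10429083] 0.03631634280020717 0.0009819931664443362
side0 wheel 86.0 (206, 134, 67, 51) [0.45845684 0.26121503] 0.06127277588086992 0.00042245669044484207
side0 cap 91.0 (269, 306, 44, 48) [ 0.43509953 -0.10974507] 0.034071420205794 0.0006726992688445316
side0 sq 90.0 (225, 203, 47, 43) [0.43326484 0.11471926] 0.03970461785387141 0.0007848456513500997
```

View pics/mix_scene0.png

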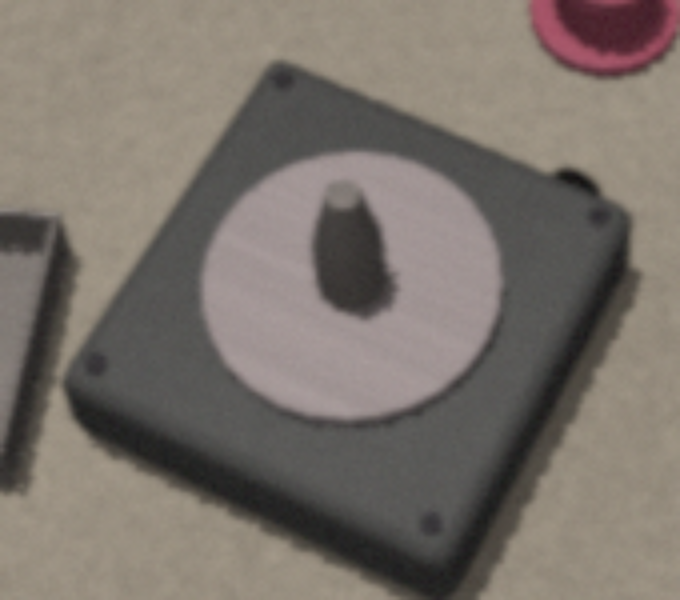

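View pics/mix_side0.png

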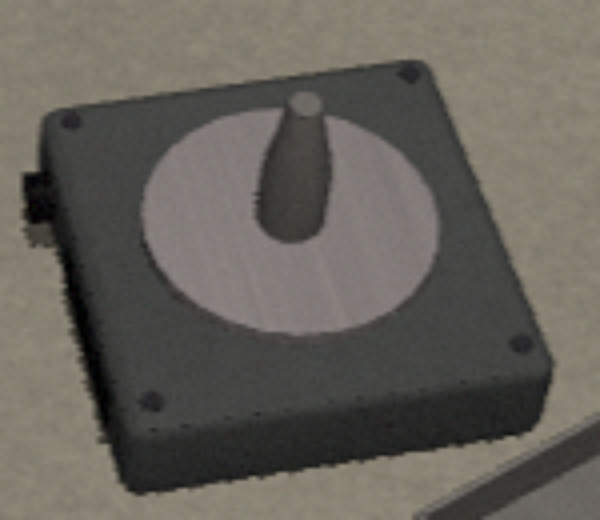

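```bash
python3 - <<'E'
from seg import *
for n,b,tip in [('scene0',(232,280,325,362),(275.3,298.3)),('side0',(360,212,445,278),(405.8,215.4))]:
    s=load(n); g=cv2.cvtColor(s['pixels'],cv2.COLOR_RGB2GRAY)
    sub=g[b[1]:b[3],b[0]:b[2]]; th,_=cv2.threshold(sub,0,255,cv2.THRESH_OTSU)
    c=blob(s,None,b,-th); P=np.array([onz(s,u,v,.052)[:2] for u,v in c])
    print(n,th,cv2.boundingRect(c),*circ(P),'tip',onz(s,*tip,.114))
# two-view triangulation of tip and wheel hub top & cap knob top: crops
    for nm,bb in [('wheel',(455,255,550,335) if n=='scene0' else (200,125,280,188)),('cap',(258,200,308,246)if n=='scene0' else (262,300,320,356))]:
        x0,y0,x1,y1=bb
        cv2.imwrite(f'pics/{nm}_{n}.png',cv2.convertScaleAbs(cv2.resize(cv2.cvtColor(s['pixels'][y0:y1,x0:x1],cv2.COLOR_RGB2BGR),None,fx=8,fy=8,interpolation=cv2.INTER_CUBIC),alpha=2))
a=[cv2.resize(cv2.imread(f'pics/{k}.png'),(400,300)) for k in ['wheel_scene0','wheel_side0','cap_scene0','cap_side0']]
cv2.imwrite('pics/crops.png',np.vstack([np.hstack(a[:2]),np.hstack(a[2:])]))
E
```

```text
scene0 115.0 (240, 288, 75, 67) [ 0.63165086 -0.05041966] 0.05384104435332373 0.00036479837714322176 tip [ 0.63212964 -0.04996862  0.114     ]
side0 96.0 (366, 217, 74, 57) [ 0.63070047 -0.04990721] 0.05375773268513283 0.0003635091507592791 tip [ 0.63045566 -0.04935478  0.114     ]
```

View pics/crops.png

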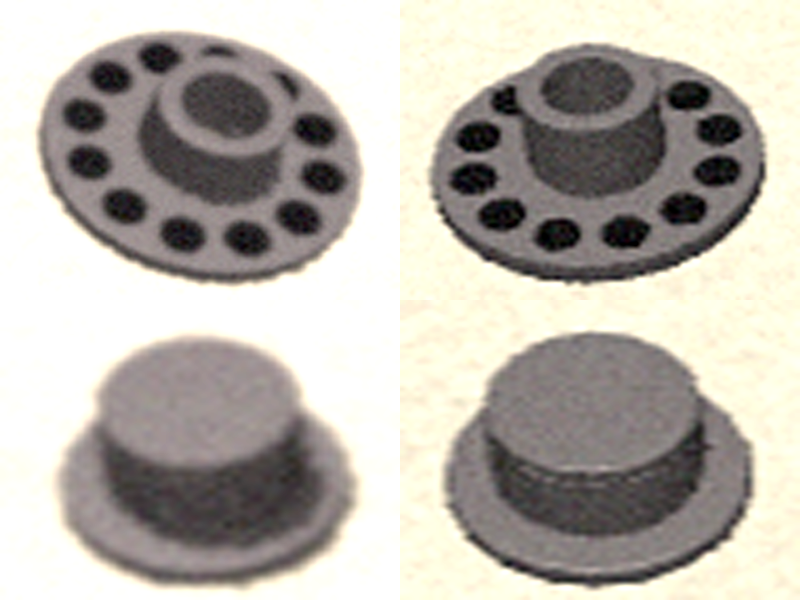

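```bash
python3 - <<'E'
from seg import *
a,b=load('scene0'),load('side0')
for nm,p,q,z in [('wheel',(507.3,282.2),(237.2,142.6),.044),('cap',(282.6,215.1),(289.4,318.7),.04)]:
    print(nm,onz(a,*p,z),onz(b,*q,z))
    e1,d1=ray(a,*p);e2,d2=ray(b,*q)
    t=np.linalg.lstsq(np.c_[d1,-d2],e2-e1,rcond=None)[0]; print((e1+d1*t[0]+e2+d2*t[1])/2)
print(status.get_state()['orientation'])
E
```

```text
wheel [0.46021192 0.26412584 0.044     ] [0.4597226  0.26684148 0.044     ]
[0.45999793 0.26455358 0.04499893]
cap [ 0.43699027 -0.11062627  0.04      ] [ 0.43499254 -0.11123759  0.04      ]
[ 0.43552337 -0.11076769  0.03862265]
[ 9.85352221e-01  1.70531025e-01 -6.51759638e-05 -4.06912056e-04]
```

```bash
python3 - <<'E'
from seg import *
for n in ['scene0','side0']:
    s=load(n);h=cv2.cvtColor(s['pixels'],cv2.COLOR_RGB2HSV)
    m=((h[...,1]>110)&(h[...,2]>60)).astype(np.uint8)
    k,l,st,c=cv2.connectedComponentsWithStats(m)
    for i in range(1,k):
        if 300<st[i,4]<4000: print(n,st[i],onz(s,*c[i],.02).round(3))
E
python3 -m crank '[{"gripper":1,"wz":3.2,"x":20},{"gripper":1,"wz":8.2},{"gripper":1,"wz":8.2},{"gripper":1,"x":40,"y":-30},{"gripper":1,"x":40,"y":-30},{"gripper":1,"x":40,"y":-30},{"gripper":1,"x":40,"y":-30},{"gripper":1,"x":40,"y":-30},{"gripper":1,"x":20,"y":-30},{"gripper":1,"y":-30}]' 60
```

```text
scene0 [285 160  33  34 839] [ 0.33  -0.113  0.02 ]
scene0 [331 180  34  35 679] [ 0.347 -0.022  0.02 ]
scene0 [ 323  231   36   37 1014] [ 0.462 -0.001  0.02 ]
side0 [  80    0  192   33 3272] [0.39  0.815 0.02 ]
side0 [ 261  246   41   43 1271] [ 0.453 -0.008  0.02 ]
side0 [ 191  276   43   45 1076] [ 0.342 -0.023  0.02 ]
side0 [ 191  332   46   48 1608] [ 0.322 -0.121  0.02 ]schema error: expected keys gripper, x, y, z, wx, wy, wz
```

```bash
python3 -m crank '[{"gripper":1,"x":0,"y":0,"z":0,"wx":0,"wy":0,"wz":3.2},{"gripper":1,"x":0,"y":0,"z":0,"wx":0,"wy":0,"wz":8.2},{"gripper":1,"x":0,"y":0,"z":0,"wx":0,"wy":0,"wz":8.2},{"gripper":1,"x":40,"y":-30,"z":0,"wx":0,"wy":0,"wz":0},{"gripper":1,"x":40,"y":-30,"z":0,"wx":0,"wy":0,"wz":0},{"gripper":1,"x":40,"y":-30,"z":0,"wx":0,"wy":0,"wz":0},{"gripper":1,"x":40,"y":-30,"z":0,"wx":0,"wy":0,"wz":0},{"gripper":1,"x":40,"y":-30,"z":0,"wx":0,"wy":0,"wz":0},{"gripper":1,"x":30,"y":-30,"z":0,"wx":0,"wy":0,"wz":0},{"gripper":1,"x":30,"y":-30,"z":0,"wx":0,"wy":0,"wz":0}]' 60
```

```text
t: 1.15
position: [0.4459, -0.3062, 0.2311]
orientation: [1.0, 0.001, -0.0, -0.0]
contact_force: [-0.1, -0.1, 1.6]
opening: 0.0857
```

```bash
python3 -m crank '[{"gripper":1,"x":1,"y":-45,"z":0,"wx":0,"wy":0,"wz":0},{"gripper":1,"x":1,"y":-45,"z":0,"wx":0,"wy":0,"wz":0},{"gripper":1,"x":1,"y":-45,"z":0,"wx":0,"wy":0,"wz":0},{"gripper":1,"x":1,"y":-45,"z":0,"wx":0,"wy":0,"wz":0},{"gripper":1,"x":1,"y":-45,"z":0,"wx":0,"wy":0,"wz":0},{"gripper":1,"x":1,"y":-45,"z":0,"wx":0,"wy":0,"wz":0},{"gripper":1,"x":1,"y":-45,"z":0,"wx":0,"wy":0,"wz":0},{"gripper":1,"x":1,"y":-45,"z":0,"wx":0,"wy":0,"wz":0},{"gripper":1,"x":1,"y":-45,"z":0,"wx":0,"wy":0,"wz":0},{"gripper":1,"x":1,"y":-45,"z":0,"wx":0,"wy":0,"wz":0}]' && python3 -m crank '[{"gripper":1,"x":1,"y":-40,"z":0,"wx":0,"wy":0,"wz":0},{"gripper":1,"x":1,"y":-40,"z":0,"wx":0,"wy":0,"wz":0},{"gripper":1,"x":1,"y":-40,"z":0,"wx":0,"wy":0,"wz":0},{"gripper":1,"x":1,"y":-1,"z":20,"wx":0,"wy":0,"wz":0},{"gripper":1,"x":0,"y":0,"z":30,"wx":0,"wy":0,"wz":0},{"gripper":1,"x":0,"y":0,"z":30,"wx":0,"wy":0,"wz":0},{"gripper":1,"x":0,"y":0,"z":20,"wx":0,"wy":0,"wz":0},{"gripper":1,"x":0,"y":0,"z":0,"wx":0,"wy":0,"wz":0},{"gripper":1,"x":0,"y":0,"z":0,"wx":0,"wy":0,"wz":0},{"gripper":1,"x":0,"y":0,"z":0,"wx":0,"wy":0,"wz":0}]'; python3 - <<'E'
from h import *
snap('wrist','wrist1')
E
```

```text
t: 2.15
position: [0.454, 0.1441, 0.2313]
orientation: [1.0, 0.0, 0.0, -0.0]
contact_force: [0.7, -0.8, 0.2]
opening: 0.0853
t: 3.15
position: [0.4589, 0.2634, 0.1327]
orientation: [1.0, 0.0, 0.001, -0.0]
contact_force: [-0.5, -0.1, 0.9]
opening: 0.0857
```

View pics/wrist1.png

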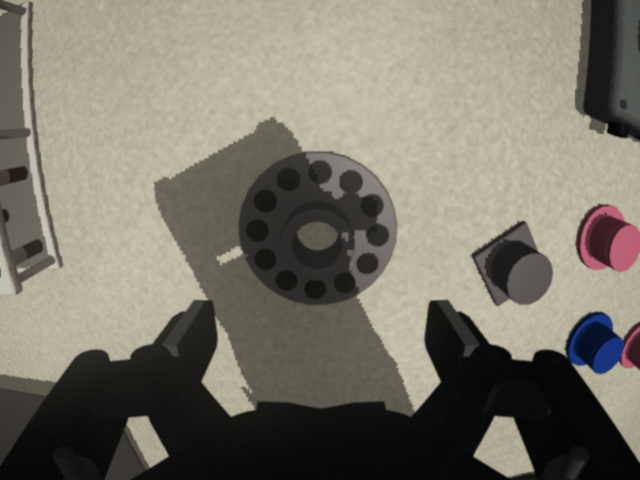

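```bash
python3 - <<'E'
from h import *
s=load('wrist1')
print(onz(s,317.5,228,.01,True))
for p in [(238,230),(397,228),(318,150),(316,305)]: print(onz(s,*p,.008,True).round(4))
print(s['eye'],R.from_quat(s['rotation']).as_matrix().round(3))
im=cv2.cvtColor(s['pixels'],cv2.COLOR_RGB2BGR)[140:315,220:415]
cv2.imwrite('pics/wc.png',cv2.convertScaleAbs(cv2.resize(im,None,fx=3,fy=3),alpha=2.5))
E
```

```text
[0.46319624 0.26614381 0.01      ]
[0.4612 0.3266 0.008 ]
[0.4629 0.2061 0.008 ]
[0.5205 0.2658 0.008 ]
[0.3992 0.2675 0.008 ]
[0.53061402 0.26374893 0.27667939] [[ 0.001 -0.96  -0.278]
 [-1.    -0.001  0.   ]
 [-0.001  0.278 -0.96 ]]
```

View pics/wc.png

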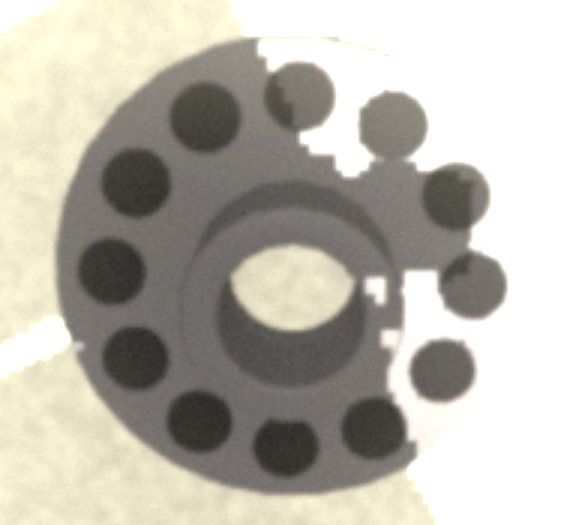

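```bash
python3 - <<'E'
from h import *
s=load('wrist1')
print(onz(s,316.8,244.3,.044,True),[onz(s,220+a/3,140+b/3,.044,True).round(4) for a,b in [(217,313),(365,313),(291,386),(291,208)]])
E
```

```text
[0.46080472 0.26631106 0.044     ] [array([0.4608, 0.2823, 0.044 ]), array([0.4608, 0.25  , 0.044 ]), array([0.4438, 0.2662, 0.044 ]), array([0.4841, 0.2661, 0.044 ])]
```

```bash
python3 -m crank '[{"gripper":1,"x":1.5,"y":-2.5,"z":10,"wx":0,"wy":0,"wz":0},{"gripper":1,"x":0,"y":0,"z":30,"wx":0,"wy":0,"wz":0},{"gripper":1,"x":0,"y":0,"z":30,"wx":0,"wy":0,"wz":0},{"gripper":1,"x":0,"y":0,"z":30,"wx":0,"wy":0,"wz":0},{"gripper":1,"x":0,"y":0,"z":14,"wx":0,"wy":0,"wz":0},{"gripper":1,"x":0,"y":0,"z":6,"wx":0,"wy":0,"wz":0},{"gripper":-1,"x":0,"y":0,"z":0,"wx":0,"wy":0,"wz":0},{"gripper":-1,"x":0,"y":0,"z":0,"wx":0,"wy":0,"wz":0},{"gripper":-1,"x":0,"y":0,"z":0,"wx":0,"wy":0,"wz":0},{"gripper":-1,"x":0,"y":0,"z":0,"wx":0,"wy":0,"wz":0}]' 60;python3 -m crank '[{"gripper":-1,"x":0,"y":0,"z":0,"wx":0,"wy":0,"wz":0},{"gripper":-1,"x":0,"y":0,"z":0,"wx":0,"wy":0,"wz":0},{"gripper":-1,"x":0,"y":0,"z":0,"wx":0,"wy":0,"wz":0},{"gripper":-1,"x":0,"y":0,"z":0,"wx":0,"wy":0,"wz":0},{"gripper":-1,"x":0,"y":0,"z":0,"wx":0,"wy":0,"wz":0},{"gripper":-1,"x":0,"y":0,"z":0,"wx":0,"wy":0,"wz":0},{"gripper":-1,"x":0,"y":0,"z":0,"wx":0,"wy":0,"wz":0},{"gripper":-1,"x":0,"y":0,"z":0,"wx":0,"wy":0,"wz":0},{"gripper":-1,"x":0,"y":0,"z":0,"wx":0,"wy":0,"wz":0},{"gripper":-1,"x":0,"y":0,"z":0,"wx":0,"wy":0,"wz":0}]'
```

```text
t: 4.2
position: [0.4606, 0.2662, 0.0129]
orientation: [1.0, 0.0, 0.001, -0.001]
contact_force: [-1.9, 0.7, 6.7]
opening: 0.0482
t: 5.2
position: [0.4605, 0.2662, 0.0129]
orientation: [1.0, 0.0, 0.001, -0.001]
contact_force: [-1.8, -0.0, 6.7]
opening: 0.0477
```

```bash
python3 -m crank '[{"gripper":-1,"x":0,"y":0,"z":-5,"wx":0,"wy":0,"wz":0},{"gripper":-1,"x":0,"y":0,"z":-15,"wx":0,"wy":0,"wz":0},{"gripper":-1,"x":0,"y":0,"z":-30,"wx":0,"wy":0,"wz":0},{"gripper":-1,"x":0,"y":0,"z":-30,"wx":0,"wy":0,"wz":0},{"gripper":-1,"x":0,"y":0,"z":-30,"wx":0,"wy":0,"wz":0},{"gripper":-1,"x":0,"y":0,"z":-30,"wx":0,"wy":0,"wz":0},{"gripper":-1,"x":0,"y":0,"z":-10,"wx":0,"wy":0,"wz":0},{"gripper":-1,"x":0,"y":0,"z":0,"wx":0,"wy":0,"wz":0},{"gripper":-1,"x":0,"y":0,"z":0,"wx":0,"wy":0,"wz":0},{"gripper":-1,"x":0,"y":0,"z":0,"wx":0,"wy":0,"wz":0}]';python3 - <<'E'
from h import *
snap('wrist','wrist2');snap('scene','scene2');snap('side','side2')
a=[cv2.resize(cv2.imread(f'pics/{k}.png'),(400,300)) for k in ['wrist2','scene2','side2','side2']]
cv2.imwrite('pics/m2.png',np.vstack([np.hstack(a[:2]),np.hstack(a[2:])]))
E
```

```text
t: 6.2
position: [0.4592, 0.2654, 0.1598]
orientation: [1.0, 0.0, -0.001, 0.001]
contact_force: [-1.3, -0.5, -2.8]
opening: 0.0481
```

View pics/m2.png

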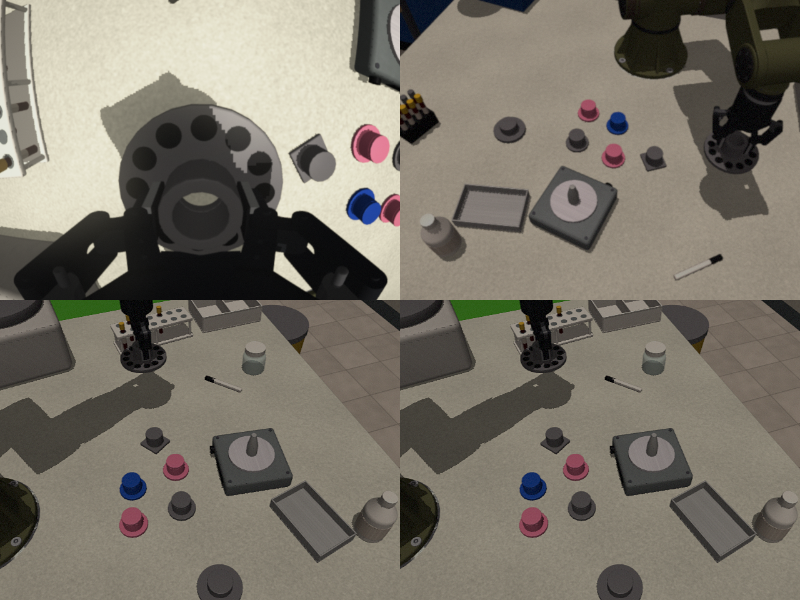

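```bash
python3 -m crank '[{"gripper":-1,"x":8,"y":15,"z":0,"wx":0,"wy":0,"wz":0},{"gripper":-1,"x":18,"y":33,"z":0,"wx":0,"wy":0,"wz":0},{"gripper":-1,"x":24,"y":44,"z":0,"wx":0,"wy":0,"wz":0},{"gripper":-1,"x":24,"y":44,"z":0,"wx":0,"wy":0,"wz":0},{"gripper":-1,"x":24,"y":44,"z":0,"wx":0,"wy":0,"wz":0},{"gripper":-1,"x":24,"y":44,"z":0,"wx":0,"wy":0,"wz":0},{"gripper":-1,"x":24,"y":44,"z":0,"wx":0,"wy":0,"wz":0},{"gripper":-1,"x":16,"y":30,"z":0,"wx":0,"wy":0,"wz":0},{"gripper":-1,"x":10,"y":17,"z":0,"wx":0,"wy":0,"wz":0},{"gripper":-1,"x":0,"y":0,"z":0,"wx":0,"wy":0,"wz":0}]';python3 - <<'E'
from h import *
snap('wrist','wrist3');snap('scene','scene3');snap('side','side3')
print(status.get_state()['position'])
def cr(n,x0,y0,x1,y1):
    return cv2.convertScaleAbs(cv2.resize(cv2.imread(f'pics/{n}.png')[y0:y1,x0:x1],(400,300)),alpha=2.2)
a=cv2.imread
cv2.imwrite('pics/m3.png',np.vstack([np.hstack([cr('wrist3',180,150,480,375),cr('wrist2',180,150,480,375)]),np.hstack([cr('scene3',180,180,380,330),cr('side3',300,120,500,270)])]))
E
```

```text
t: 7.35
position: [0.6322, -0.051, 0.1601]
orientation: [1.0, -0.001, -0.001, 0.0]
contact_force: [-0.3, 0.4, -3.4]
opening: 0.0482
[ 0.63133729 -0.04798894  0.16074142]
```

View pics/m3.png

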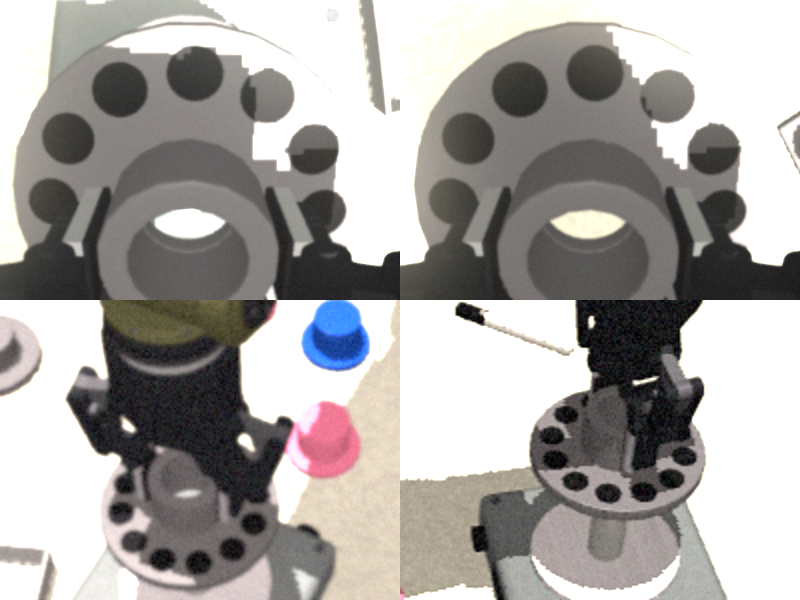

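```bash
python3 -m crank '[{"gripper":-1,"x":0,"y":0,"z":3,"wx":0,"wy":0,"wz":0},{"gripper":-1,"x":0,"y":0,"z":4,"wx":0,"wy":0,"wz":0},{"gripper":-1,"x":0,"y":0,"z":4,"wx":0,"wy":0,"wz":0},{"gripper":-1,"x":0,"y":0,"z":4,"wx":0,"wy":0,"wz":0},{"gripper":-1,"x":0,"y":0,"z":0,"wx":0,"wy":0,"wz":0},{"gripper":-1,"x":0,"y":0,"z":0,"wx":0,"wy":0,"wz":0},{"gripper":-1,"x":0,"y":0,"z":0,"wx":0,"wy":0,"wz":0},{"gripper":-1,"x":0,"y":0,"z":0,"wx":0,"wy":0,"wz":0},{"gripper":-1,"x":0,"y":0,"z":0,"wx":0,"wy":0,"wz":0},{"gripper":-1,"x":0,"y":0,"z":0,"wx":0,"wy":0,"wz":0}]'; python3 - <<'E'
from h import *
s=snap('wrist','wrist4'); st=status.get_state(); print(st['position'],st['joint_pos'].round(3)); z=st['position'][2]-.0129
s3=load('wrist3')
for p in [(321,285.75),(253.5,340),(388.5,340)]: print(onz(s3,*p,.1605-.0129+.044,True).round(4))
im=cv2.imread('pics/wrist4.png')[150:400,180:480]
cv2.imwrite('pics/w4.png',cv2.convertScaleAbs(cv2.resize(im,(720,600)),alpha=2.2))
E
```

```text
t: 8.5
position: [0.6318, -0.0487, 0.1464]
orientation: [1.0, 0.0, 0.0, 0.0]
contact_force: [0.6, -0.3, -3.4]
opening: 0.0478
[ 0.63173483 -0.04865428  0.14631177] [-0.135  0.559  1.356  0.     1.226  1.435]
[ 0.6561 -0.0509  0.1916]
[ 0.6348 -0.0269  0.1916]
[ 0.6347 -0.0748  0.1916]
```

View pics/w4.png

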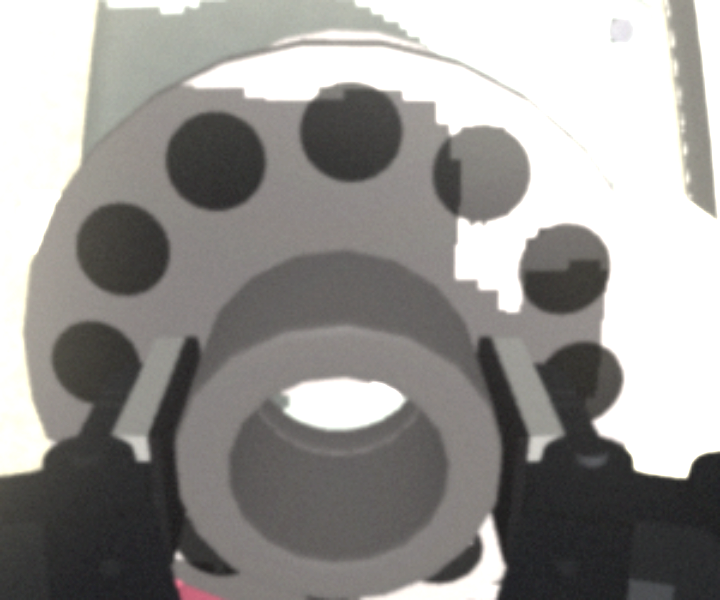

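```bash
python3 -m crank '[{"gripper":-1,"x":-0.5,"y":1,"z":0,"wx":0,"wy":0,"wz":0},{"gripper":-1,"x":0,"y":0,"z":5,"wx":0,"wy":0,"wz":0},{"gripper":-1,"x":0,"y":0,"z":5,"wx":0,"wy":0,"wz":0},{"gripper":-1,"x":0,"y":0,"z":5,"wx":0,"wy":0,"wz":0},{"gripper":-1,"x":0,"y":0,"z":5,"wx":0,"wy":0,"wz":0},{"gripper":-1,"x":0,"y":0,"z":5,"wx":0,"wy":0,"wz":0},{"gripper":-1,"x":0,"y":0,"z":5,"wx":0,"wy":0,"wz":0},{"gripper":-1,"x":0,"y":0,"z":5,"wx":0,"wy":0,"wz":0},{"gripper":-1,"x":0,"y":0,"z":0,"wx":0,"wy":0,"wz":0},{"gripper":-1,"x":0,"y":0,"z":0,"wx":0,"wy":0,"wz":0}]'; python3 - <<'E'
from h import *
snap('wrist','wrist5')
a=cv2.convertScaleAbs(cv2.imread('pics/wrist5.png')[150:400,180:480],alpha=1.8)
cv2.imwrite('pics/w5.png',cv2.resize(a,(720,600)))
E
```

```text
t: 9.55
position: [0.6313, -0.0496, 0.1113]
orientation: [1.0, 0.0, 0.0, -0.0]
contact_force: [0.1, -0.2, -2.4]
opening: 0.0481
```

View pics/w5.png

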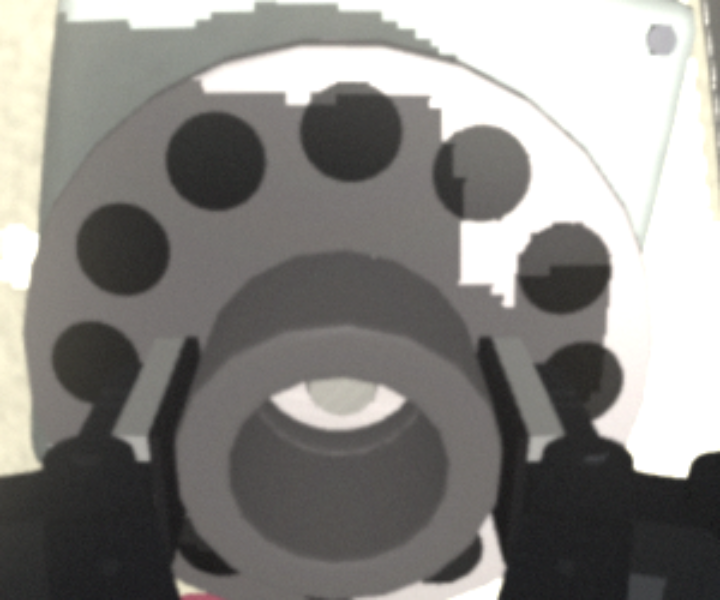

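```bash
python3 -m crank '[{"gripper":-1,"x":0,"y":0,"z":5,"wx":0,"wy":0,"wz":0},{"gripper":-1,"x":0,"y":0,"z":5,"wx":0,"wy":0,"wz":0},{"gripper":-1,"x":0,"y":0,"z":5,"wx":0,"wy":0,"wz":0},{"gripper":-1,"x":0,"y":0,"z":5,"wx":0,"wy":0,"wz":0},{"gripper":-1,"x":0,"y":0,"z":4,"wx":0,"wy":0,"wz":0},{"gripper":-1,"x":0,"y":0,"z":4,"wx":0,"wy":0,"wz":0},{"gripper":-1,"x":0,"y":0,"z":4,"wx":0,"wy":0,"wz":0},{"gripper":-1,"x":0,"y":0,"z":0,"wx":0,"wy":0,"wz":0},{"gripper":-1,"x":0,"y":0,"z":0,"wx":0,"wy":0,"wz":0},{"gripper":-1,"x":0,"y":0,"z":0,"wx":0,"wy":0,"wz":0}]'; python3 -c "
from h import *; print(status.get_state()['contact_force'],status.get_state()['wrist_torque'])"
```

```text
t: 10.6
position: [0.6314, -0.0497, 0.0796]
orientation: [1.0, 0.0, 0.0, 0.0]
contact_force: [-0.4, -0.2, -3.6]
opening: 0.048
[-0.3849868  -0.21326662 -3.59803697] [-0.00337027 -0.06710914  0.07472534]
```

No lateral force; the wheel is now over the full-diameter part. About 14.5 mm remain.

```bash
python3 -m crank '[{"gripper":-1,"x":0,"y":0,"z":3,"wx":0,"wy":0,"wz":0},{"gripper":-1,"x":0,"y":0,"z":3,"wx":0,"wy":0,"wz":0},{"gripper":-1,"x":0,"y":0,"z":3,"wx":0,"wy":0,"wz":0},{"gripper":-1,"x":0,"y":0,"z":2,"wx":0,"wy":0,"wz":0},{"gripper":-1,"x":0,"y":0,"z":1,"wx":0,"wy":0,"wz":0},{"gripper":-1,"x":0,"y":0,"z":1,"wx":0,"wy":0,"wz":0},{"gripper":-1,"x":0,"y":0,"z":1,"wx":0,"wy":0,"wz":0},{"gripper":-1,"x":0,"y":0,"z":0,"wx":0,"wy":0,"wz":0},{"gripper":-1,"x":0,"y":0,"z":0,"wx":0,"wy":0,"wz":0},{"gripper":-1,"x":0,"y":0,"z":0,"wx":0,"wy":0,"wz":0}]'
```

```text
t: 11.6
position: [0.6313, -0.0496, 0.0654]
orientation: [1.0, 0.0, 0.0, 0.0]
contact_force: [-0.5, 0.2, -3.2]
opening: 0.048
```

```bash
python3 -m crank '[{"gripper":-1,"x":0,"y":0,"z":0.5,"wx":0,"wy":0,"wz":0},{"gripper":0.4,"x":0,"y":0,"z":0,"wx":0,"wy":0,"wz":0},{"gripper":0.7,"x":0,"y":0,"z":0,"wx":0,"wy":0,"wz":0},{"gripper":1,"x":0,"y":0,"z":0,"wx":0,"wy":0,"wz":0},{"gripper":1,"x":0,"y":0,"z":0,"wx":0,"wy":0,"wz":0},{"gripper":1,"x":0,"y":0,"z":-5,"wx":0,"wy":0,"wz":0},{"gripper":1,"x":0,"y":0,"z":-20,"wx":0,"wy":0,"wz":0},{"gripper":1,"x":0,"y":0,"z":-35,"wx":0,"wy":0,"wz":0},{"gripper":1,"x":0,"y":0,"z":-40,"wx":0,"wy":0,"wz":0},{"gripper":1,"x":0,"y":0,"z":-35,"wx":0,"wy":0,"wz":0}]'
python3 -m crank '[{"gripper":1,"x":-10,"y":3,"z":0,"wx":0,"wy":0,"wz":0},{"gripper":1,"x":-30,"y":8,"z":0,"wx":0,"wy":0,"wz":0},{"gripper":1,"x":-40,"y":12,"z":0,"wx":0,"wy":0,"wz":0},{"gripper":1,"x":-40,"y":13,"z":0,"wx":0,"wy":0,"wz":0},{"gripper":1,"x":-40,"y":13,"z":0,"wx":0,"wy":0,"wz":0},{"gripper":1,"x":-25,"y":8,"z":0,"wx":0,"wy":0,"wz":0},{"gripper":1,"x":-10,"y":4,"z":0,"wx":0,"wy":0,"wz":0},{"gripper":1,"x":0,"y":0,"z":20,"wx":0,"wy":0,"wz":0},{"gripper":1,"x":0,"y":0,"z":10,"wx":0,"wy":0,"wz":0},{"gripper":1,"x":0,"y":0,"z":0,"wx":0,"wy":0,"wz":0}]'
python3 - <<'E'
from h import *
snap('wrist','wrist6');snap('scene','scene6');snap('side','side6')
def cr(n,x0,y0,x1,y1,a=2.2):
    return cv2.convertScaleAbs(cv2.resize(cv2.imread(f'pics/{n}.png')[y0:y1,x0:x1],(400,300)),alpha=a)
cv2.imwrite('pics/m6.png',np.vstack([np.hstack([cr('wrist6',0,0,640,480,1.5),cr('side6',0,0,640,480)]),np.hstack([cr('scene6',180,240,380,390),cr('side6',300,160,500,310)])]))
E
```

```text
t: 12.6
position: [0.6313, -0.0496, 0.2023]
orientation: [1.0, 0.0, 0.001, 0.0]
contact_force: [0.7, -0.2, 0.9]
opening: 0.0856
t: 13.6
position: [0.4362, -0.1105, 0.1687]
orientation: [1.0, 0.0, -0.001, -0.0]
contact_force: [0.5, -0.3, 0.5]
opening: 0.0854
```

View pics/m6.png

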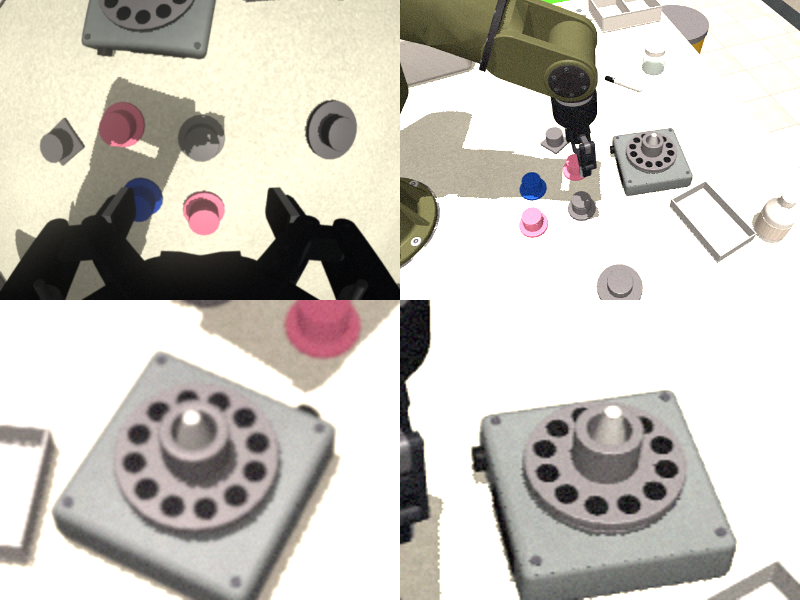

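```bash
python3 - <<'E'
from h import *
im=cv2.imread('pics/wrist6.png')[170:270,265:385]
cv2.imwrite('pics/w6.png',cv2.convertScaleAbs(cv2.resize(im,None,fx=6,fy=6,interpolation=cv2.INTER_CUBIC),alpha=1.6))
E
```

```text
(no output)
```

View pics/w6.png

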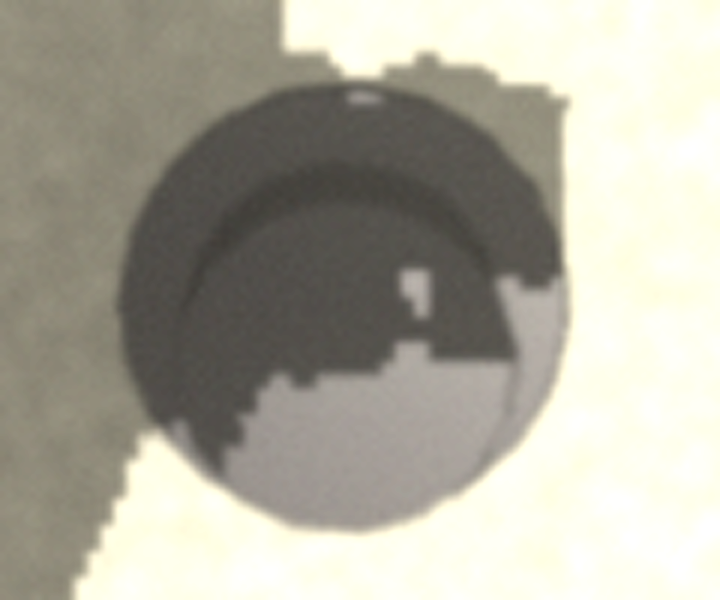

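```bash
python3 - <<'E'
from h import *
s=load('wrist6')
f=lambda a,b,z:onz(s,265+a/6-.4,170+b/6-.4,z,True).round(4)
print(f(349,366,.04)); print('knob',f(178,366,.04),f(520,366,.04),f(349,203,.04),f(349,530,.04)); print('fl',f(120,305,.006),f(570,305,.006),f(345,80,.006))
print(status.get_state()['position'])
E
```

```text
[ 0.4365 -0.1118  0.04  ]
knob [ 0.4365 -0.0901  0.04  ] [ 0.4365 -0.1334  0.04  ] [ 0.4574 -0.1117  0.04  ] [ 0.4146 -0.1118  0.04  ]
fl [ 0.4364 -0.0795  0.006 ] [ 0.4365 -0.1432  0.006 ] [ 0.4684 -0.1113  0.006 ]
[ 0.43684746 -0.11070359  0.17023891]
```

```bash
python3 -m crank '[{"gripper":1,"x":-0.5,"y":1,"z":15,"wx":0,"wy":0,"wz":0},{"gripper":1,"x":0,"y":0,"z":30,"wx":0,"wy":0,"wz":0},{"gripper":1,"x":0,"y":0,"z":35,"wx":0,"wy":0,"wz":0},{"gripper":1,"x":0,"y":0,"z":35,"wx":0,"wy":0,"wz":0},{"gripper":1,"x":0,"y":0,"z":25,"wx":0,"wy":0,"wz":0},{"gripper":1,"x":0,"y":0,"z":12,"wx":0,"wy":0,"wz":0},{"gripper":1,"x":0,"y":0,"z":4,"wx":0,"wy":0,"wz":0},{"gripper":-1,"x":0,"y":0,"z":0,"wx":0,"wy":0,"wz":0},{"gripper":-1,"x":0,"y":0,"z":0,"wx":0,"wy":0,"wz":0},{"gripper":-1,"x":0,"y":0,"z":0,"wx":0,"wy":0,"wz":0}]' 60;python3 -m crank '[{"gripper":-1,"x":0,"y":0,"z":0,"wx":0,"wy":0,"wz":0},{"gripper":-1,"x":0,"y":0,"z":0,"wx":0,"wy":0,"wz":0},{"gripper":-1,"x":0,"y":0,"z":0,"wx":0,"wy":0,"wz":0},{"gripper":-1,"x":0,"y":0,"z":0,"wx":0,"wy":0,"wz":0},{"gripper":-1,"x":0,"y":0,"z":0,"wx":0,"wy":0,"wz":0},{"gripper":-1,"x":0,"y":0,"z":0,"wx":0,"wy":0,"wz":0},{"gripper":-1,"x":0,"y":0,"z":0,"wx":0,"wy":0,"wz":0},{"gripper":-1,"x":0,"y":0,"z":0,"wx":0,"wy":0,"wz":0},{"gripper":-1,"x":0,"y":0,"z":0,"wx":0,"wy":0,"wz":0},{"gripper":-1,"x":0,"y":0,"z":0,"wx":0,"wy":0,"wz":0}]'
python3 - <<'E'
from h import *
s=load('scene6');t=load('side6')
# pin tip / hub check: tip centres in crops
print(onz(s,180+191/2-.3,240+(416-300)/2-.3,.114),onz(t,300+(612-400)/2-.3,160+(411-300)/2-.3,.114))
E
```

```text
t: 14.75
position: [0.4364, -0.112, 0.0148]
orientation: [1.0, 0.0, 0.001, 0.0]
contact_force: [-0.1, 8.5, 6.3]
opening: 0.0442
t: 15.75
position: [0.4364, -0.112, 0.0151]
orientation: [1.0, 0.0, 0.001, 0.0]
contact_force: [-3.1, 1.1, 11.5]
opening: 0.0419
[ 0.63127642 -0.0504184   0.114     ] [ 0.63048441 -0.04895606  0.114     ]
```

```bash
python3 -m crank '[{"gripper":-1,"x":0,"y":0,"z":-5,"wx":0,"wy":0,"wz":0},{"gripper":-1,"x":0,"y":0,"z":-15,"wx":0,"wy":0,"wz":0},{"gripper":-1,"x":0,"y":0,"z":-30,"wx":0,"wy":0,"wz":0},{"gripper":-1,"x":0,"y":0,"z":-35,"wx":0,"wy":0,"wz":0},{"gripper":-1,"x":0,"y":0,"z":-35,"wx":0,"wy":0,"wz":0},{"gripper":-1,"x":0,"y":0,"z":-20,"wx":0,"wy":0,"wz":0},{"gripper":-1,"x":0,"y":0,"z":-10,"wx":0,"wy":0,"wz":0},{"gripper":-1,"x":0,"y":0,"z":0,"wx":0,"wy":0,"wz":0},{"gripper":-1,"x":0,"y":0,"z":0,"wx":0,"wy":0,"wz":0},{"gripper":-1,"x":0,"y":0,"z":0,"wx":0,"wy":0,"wz":0}]'
python3 -m crank '[{"gripper":-1,"x":10,"y":-3,"z":0,"wx":0,"wy":0,"wz":0},{"gripper":-1,"x":25,"y":-8,"z":0,"wx":0,"wy":0,"wz":0},{"gripper":-1,"x":40,"y":-13,"z":0,"wx":0,"wy":0,"wz":0},{"gripper":-1,"x":40,"y":-13,"z":0,"wx":0,"wy":0,"wz":0},{"gripper":-1,"x":40,"y":-13,"z":0,"wx":0,"wy":0,"wz":0},{"gripper":-1,"x":25,"y":-8,"z":0,"wx":0,"wy":0,"wz":0},{"gripper":-1,"x":15,"y":-4,"z":0,"wx":0,"wy":0,"wz":0},{"gripper":-1,"x":0,"y":0,"z":0,"wx":0,"wy":0,"wz":0},{"gripper":-1,"x":0,"y":0,"z":0,"wx":0,"wy":0,"wz":0},{"gripper":-1,"x":0,"y":0,"z":0,"wx":0,"wy":0,"wz":0}]'
cat > look.py <<'E'
import sys
from h import *
k=sys.argv[1]
for n in ['wrist','scene','side']: snap(n,n+k)
st=status.get_state(); print(st['position'],st['contact_force'])
def cr(n,x0,y0,x1,y1,a=2.2):
    return cv2.convertScaleAbs(cv2.resize(cv2.imread(f'pics/{n}.png')[y0:y1,x0:x1],(400,300)),alpha=a)
cv2.imwrite(f'pics/m{k}.png',np.vstack([np.hstack([cr('wrist'+k,0,0,640,480,1.5),cr('side'+k,0,0,640,480)]),np.hstack([cr('scene'+k,180,180,380,330),cr('side'+k,300,120,500,270)])]))
E
python3 look.py 7
```

```text
t: 16.75
position: [0.4353, -0.1116, 0.1626]
orientation: [1.0, 0.0, -0.001, -0.0]
contact_force: [-0.2, -0.3, -2.1]
opening: 0.0417
t: 17.75
position: [0.6303, -0.0497, 0.1634]
orientation: [1.0, 0.0, -0.0, -0.0]
contact_force: [-0.1, 1.2, -3.1]
opening: 0.0418
[ 0.63045675 -0.04987164  0.16402922] [ 0.14484958  0.41213964 -2.06674457]
```

View pics/m7.png

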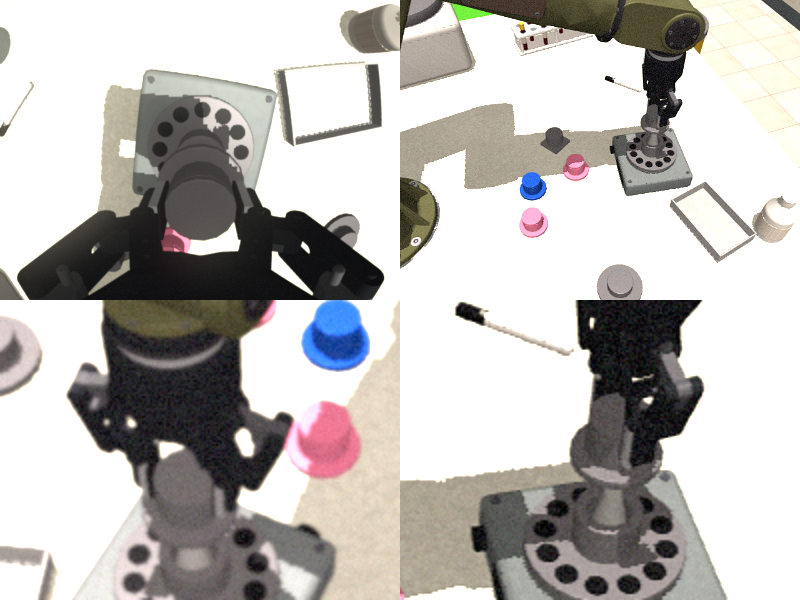

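```bash
python3 -m crank '[{"gripper":-1,"x":0.7,"y":0,"z":5,"wx":0,"wy":0,"wz":0},{"gripper":-1,"x":0,"y":0,"z":6,"wx":0,"wy":0,"wz":0},{"gripper":-1,"x":0,"y":0,"z":6,"wx":0,"wy":0,"wz":0},{"gripper":-1,"x":0,"y":0,"z":6,"wx":0,"wy":0,"wz":0},{"gripper":-1,"x":0,"y":0,"z":6,"wx":0,"wy":0,"wz":0},{"gripper":-1,"x":0,"y":0,"z":5,"wx":0,"wy":0,"wz":0},{"gripper":-1,"x":0,"y":0,"z":4,"wx":0,"wy":0,"wz":0},{"gripper":-1,"x":0,"y":0,"z":3,"wx":0,"wy":0,"wz":0},{"gripper":-1,"x":0,"y":0,"z":0,"wx":0,"wy":0,"wz":0},{"gripper":-1,"x":0,"y":0,"z":0,"wx":0,"wy":0,"wz":0}]'
python3 -m crank '[{"gripper":-1,"x":0,"y":0,"z":3,"wx":0,"wy":0,"wz":0},{"gripper":-1,"x":0,"y":0,"z":3,"wx":0,"wy":0,"wz":0},{"gripper":-1,"x":0,"y":0,"z":2,"wx":0,"wy":0,"wz":0},{"gripper":-1,"x":0,"y":0,"z":1,"wx":0,"wy":0,"wz":0},{"gripper":-1,"x":0,"y":0,"z":1,"wx":0,"wy":0,"wz":0},{"gripper":-1,"x":0,"y":0,"z":1,"wx":0,"wy":0,"wz":0},{"gripper":-1,"x":0,"y":0,"z":0,"wx":0,"wy":0,"wz":0},{"gripper":-1,"x":0,"y":0,"z":0,"wx":0,"wy":0,"wz":0},{"gripper":-1,"x":0,"y":0,"z":0,"wx":0,"wy":0,"wz":0},{"gripper":-1,"x":0,"y":0,"z":0,"wx":0,"wy":0,"wz":0}]'
python3 look.py 8
```

```text
t: 18.9
position: [0.6315, -0.0496, 0.123]
orientation: [1.0, 0.0, 0.0, 0.0]
contact_force: [-0.1, -0.4, -1.9]
opening: 0.0418
t: 19.9
position: [0.6315, -0.0496, 0.1119]
orientation: [1.0, 0.0, 0.0, -0.0]
contact_force: [0.1, -0.6, -1.9]
opening: 0.0418
[ 0.63145072 -0.04963961  0.11182296] [ 0.92182658 -0.02178386 -1.9339784 ]
```

View pics/m8.png

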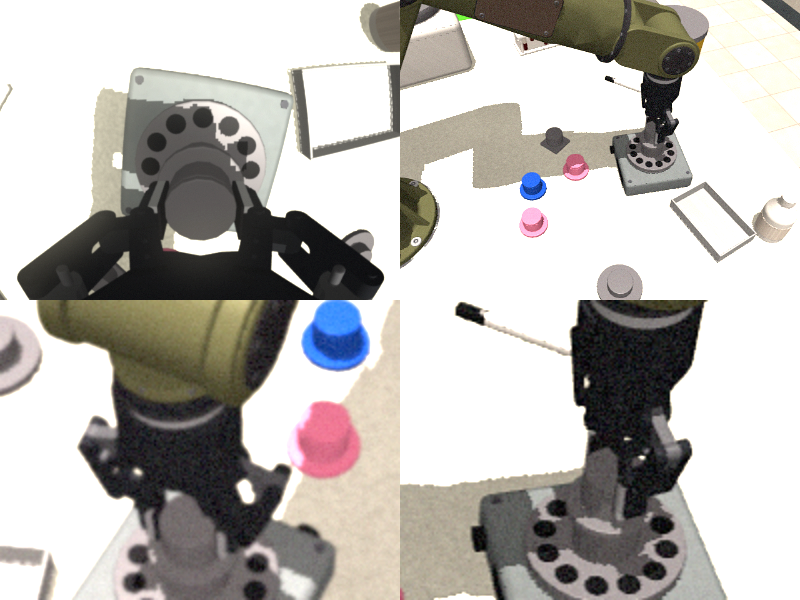

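Within about 1 mm of the hub top. I'll touch down, release and back off.

```bash
python3 -m crank '[{"gripper":-1,"x":0,"y":0,"z":0.5,"wx":0,"wy":0,"wz":0},{"gripper":-1,"x":0,"y":0,"z":0.5,"wx":0,"wy":0,"wz":0},{"gripper":-1,"x":0,"y":0,"z":0,"wx":0,"wy":0,"wz":0},{"gripper":0.4,"x":0,"y":0,"z":0,"wx":0,"wy":0,"wz":0},{"gripper":0.7,"x":0,"y":0,"z":0,"wx":0,"wy":0,"wz":0},{"gripper":1,"x":0,"y":0,"z":0,"wx":0,"wy":0,"wz":0},{"gripper":1,"x":0,"y":0,"z":0,"wx":0,"wy":0,"wz":0},{"gripper":1,"x":0,"y":0,"z":-10,"wx":0,"wy":0,"wz":0},{"gripper":1,"x":0,"y":0,"z":-30,"wx":0,"wy":0,"wz":0},{"gripper":1,"x":0,"y":0,"z":-40,"wx":0,"wy":0,"wz":0}]'
python3 -m crank '[{"gripper":1,"x":0,"y":0,"z":-20,"wx":0,"wy":0,"wz":0},{"gripper":1,"x":-20,"y":0,"z":0,"wx":0,"wy":0,"wz":0},{"gripper":1,"x":-40,"y":0,"z":0,"wx":0,"wy":0,"wz":0},{"gripper":1,"x":-40,"y":0,"z":0,"wx":0,"wy":0,"wz":0},{"gripper":1,"x":-40,"y":0,"z":0,"wx":0,"wy":0,"wz":0},{"gripper":1,"x":-30,"y":0,"z":0,"wx":0,"wy":0,"wz":0},{"gripper":1,"x":-10,"y":0,"z":0,"wx":0,"wy":0,"wz":0},{"gripper":1,"x":0,"y":0,"z":0,"wx":0,"wy":0,"wz":0},{"gripper":1,"x":0,"y":0,"z":0,"wx":0,"wy":0,"wz":0},{"gripper":1,"x":0,"y":0,"z":0,"wx":0,"wy":0,"wz":0}]'
python3 look.py 9
```

```text
t: 21.05
position: [0.6308, -0.0496, 0.1909]
orientation: [1.0, 0.0, -0.001, -0.0]
contact_force: [0.0, -0.2, -0.2]
opening: 0.0855
t: 22.05
position: [0.4523, -0.0498, 0.2108]
orientation: [1.0, 0.0, 0.0, -0.0]
contact_force: [-0.0, -0.4, 0.5]
opening: 0.085
[ 0.45189088 -0.04974971  0.21050926] [ 0.95954554 -0.09818245 -0.66709004]
```

View pics/m9.png

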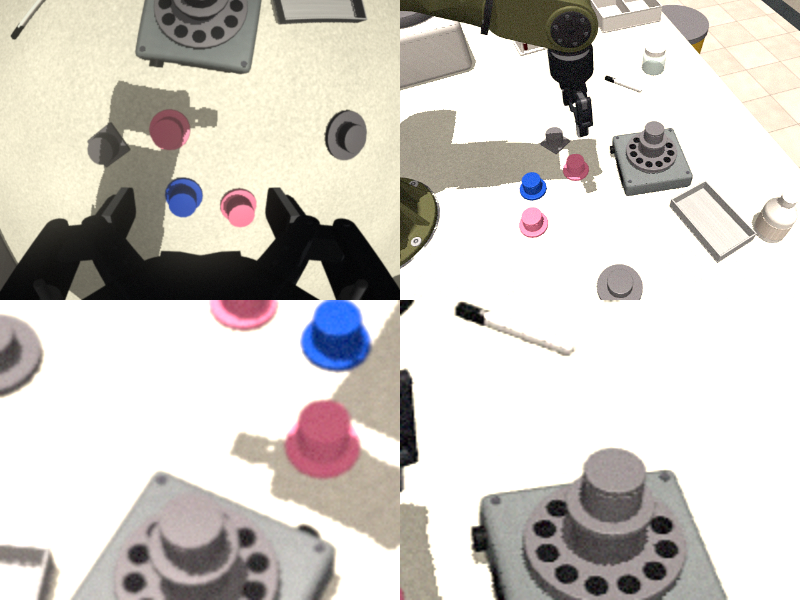

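```bash
python3 - <<'E'
from h import *
a,b=load('scene9'),load('side9')
p,q=(276.2,289.7),(406.7,204.7)
e1,d1=ray(a,*p);e2,d2=ray(b,*q)
t=np.linalg.lstsq(np.c_[d1,-d2],e2-e1,rcond=None)[0]; print(onz(a,*p,.136),onz(b,*q,.136),(e1+d1*t[0]+e2+d2*t[1])/2)
manip.sign_off()
E
```

```text
[ 0.63103443 -0.04788325  0.136     ] [ 0.62951461 -0.04928029  0.136     ] [ 0.63022624 -0.04818606  0.13463756]
the job is handed in; nothing more can be done
```

The wheel is seated over the pin on the turntable, and the cap sits flange down over the same pin on the wheel's hub. I handed the job in at about 22 s, well inside the 54 s limit; no verdict is reported.

- **Wheel:** I lowered it over the pin with no noticeable side force. The pictures after release show it flat on the turntable with the pin standing up through the hub.
- **Cap:** I let go of it at about 1 mm or less above the hub. The final pictures show it sitting level on the hub, with the gripper well clear.
- **Cap position check:** from two camera views, the top of its knob is at (0.630, -0.048, 0.135) m. It should be at about (0.631, -0.050, 0.136) m, so it is within 2 mm.
- **Camera disagreement:** the two views differ by about 2 mm on that point, which is about the calibration limit and far inside the 12 mm tolerance.

No check failed. I did not measure the wheel's final position from the pictures. I judged it by eye, together with the gripper position at release.

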